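# Gauge the soap stick left in the tilted dispenser well

## Robot

A 7-joint arm with a two-finger parallel gripper is mounted at the origin on the work surface. World frame = base frame: x ahead of the robot, y to its left, z up, the work surface at z = 0. Lengths are in m, angles in rad, forces in N, time in s.
With the tool pointing down it reaches from about 0.35 to 0.9 m from the base axis. Payload 8.1 kg.
Tool frame: the origin (TCP) lies midway between the tips of the shut fingers; the grasp point (between the pads) lies 19 mm behind it; z points along the fingers, y is the line along which they close (so a half turn about z gives the same grasp; the last joint's range is limited). The gripper opens to 92 mm and grips with 3 to 60 N. Pads are 19 mm wide; open, the fingers measure 130 mm over their backs; the gripper's body (75 mm by 190 mm) begins 47 mm behind the grasp point.
Start: joints at [1.01, 0.434, 0.025, 1.573, -0.012, 1.134, -0.075], TCP at [0.276, -0.561, 0.227] pointing down, gripper open.
Joint ranges: [-2.62, 2.62], [-0.44, 2.09], [-1.27, 1.32], [0.08, 2.57], [-1.32, 4.46], [0.12, 2], [-2.74, 2.74]. Speed limits (rad/s): [2.22, 2.22, 3.01, 3.01, 3.14, 3.14, 3.14].

## Interface

Orientations are given as a rotation vector (axis times angle).
In Python, from cell import arm gives the robot as it stands.
- The arm moves only by the tool arm_command, never from a script. Its arguments are lists of equal length, an entry for each row: "dp": the shift along the tool's x, y, z in units of 25 mm (1.0 is 25 mm), a list of three; "angular": the turn, a rotation vector about the tool's x, y, z in units of 0.15 rad (1.0 is 0.15 rad), a list of three; "claw": the opening, from 0 (shut) to 1 (fully open). In form: {"dp": [[x, y, z], ...], "angular": [[rx, ry, rz], ...], "claw": [claw, ...]}. A call has 1 to 10 rows; each row shifts and turns the commanded pose from where the row before left it, along the tool's axes as they then stand; what a row does not reach is not made up. A row lasts 1/10 s, in which the tool goes at most 50 mm and 8.59 degrees, less where a joint would pass 70% of its speed; a pose out of reach is approached as far as the arm can. A call with a number of a shift or a turn outside -1 to 1 is refused whole. A call with a gripper value outside its range is refused whole. The fingers move at their own pace and stop on an object; "force" is the grip in N (left out, the last holds). Time passes only in rows, so rows that do not move let the fingers close. It gives the time, the measured TCP pose, the force, the opening and the grip force at its end, in the units of the state.
- arm.observe(): the state, without advancing time (a new reading comes with each control period).
- arm.get_image(name): name is "scene" or "top"; returns a dict with "frame" (420x560x3 uint8, red, green, blue), "z_map" (420x560 float32, m along the optical axis (not along the pixel's ray), 0 where there is no reading), "K" (3x3 intrinsics, pixels), "k1" (the pictures are not rectified: a ray, as slopes to the right and down, at radius r is drawn at 1 + k1 r^2 times it, then the intrinsics apply), "R" (3x3) and "t" (3): a world point X has camera coordinates R X + t. Camera axes: x right, y down, z forward; pixel columns grow to the right and rows downward; lengths in m; the calibration is good to about 2 mm. A picture is of the moment at which its call begins.
- arm.sign_off(): hands the job in; it is judged then, once.
The state is a dict: "clock": time; "joints": joint angles; "dq": joint speeds; "joint_efforts": joint torques, N m; "position": TCP position; "ee_rot": TCP orientation; "force": force on the tool from outside, world axes, zero at the start; "ft_torque": the same for the moment, N m; "width": opening from 0.0 (shut) to 1.0 (fully open); "gripper_force": force on a finger pad.
Only numpy, scipy, OpenCV 4.12 (cv2) and the standard library are available. Lean on these libraries where they do the work, as an engineer would, in place of code of your own. Each camera call takes 0.05 s, during which the arm holds its last target. There are 200 camera calls.

## Task

Check how much soap is left in the dispenser: take the depth gauge (steel rod with a sliding collar and square wooden handle) out of the caddy and lower it gently down the dispenser's tilted well until it bottoms on the soap, so that the rim pushes the collar up the rod, and hold it pressed there for a good second without driving the soap down. Then draw it out and stand it, handle up, in the empty tall ceramic tumbler with the collar still showing the reading; do not touch the collar with the fingers, keep the tumbler upright and leave everything else as it stands.

Things in the scene. Friction and masses are not known exactly. Their poses are not given: they have to be found in the camera images.
- gauge_grip (a point): Centre of the depth gauge's square wooden handle (22 x 22 x 44 mm, on top of a steel rod 10 mm thick, 130 mm long; loose, 100 to 155 g). z runs up the rod from tip to handle, x and y are square to the handle's faces. The rod tip is 152 mm below this point along z. Starts upright (within about 4 degrees), turned anyhow about z, in one of the caddy's three sockets.
- gauge_tip (a point): Centre of the flat lower end of the gauge's rod; same axes as gauge_grip. Of the three rods in the caddy, the gauge is the only one with a collar and a square handle.
- collar (a joint): Collar on the gauge's rod (dark steel disc 28 mm across, 10 mm thick): its underside is 0.030 m + this value above the rod tip. 0 to 0.060, starts at 0 to 0.012. Slides with 1.5 N friction and stays where left. As the rod enters the well the rim pushes it up until the rod bottoms: its value is then well depth minus 0.030.
- collar_face (a point): Centre of the collar's underside; same axes as the gauge.
- well_mouth (a point): Centre of the well's round mouth, in the flat top (64 x 64 mm) of a white block, 107 mm above the work surface. z is the well's axis, pointing out: it leans 30 degrees from vertical towards the dispenser's front, which faces roughly the robot. Bore 14 mm across, straight. Block and grey base (100 mm wide) reach 120 mm back from the mouth; nothing stands above.
- well: The white block with the bore, tilted with it: origin at the centre of its lower end, z along the bore outwards; the mouth lies at z = 100 mm. Fixed.
- soap: Top face of the hard soap stick that fills the lower part of the bore (origin at the face's centre, z as the well's). It is the firm bottom on which the rod stops, 54 to 78 mm below the mouth, differing from time to time; pressed with more than 40 N it would slip down the bore.
- caddy: Narrow teal caddy, screwed down: block 64 x 250 x 36 mm (x, y, z), a lip 60 mm high along its +x side. Origin at the centre of the underside. Three round sockets 13 mm across, 28 mm deep (floors 8 mm above the work surface) at y = -80, 0, +80 mm; the gauge and two other rods stand in them in any order.
- tumbler: Empty tall white ceramic tumbler, loose, 400 g, 105 mm high, 66 mm across at the rim and 62 mm at the foot, wall 4 mm, inner floor 6 mm above its origin at the centre of the underside; stands upright. The gauge set in it leans against the rim when let go.
- scrubstick: Bystander: 10 mm steel rod with a round grey scrubber head 32 mm across, upright in a caddy socket, 135 mm long; origin at its lower end.
- stoplifter: Bystander: 10 mm steel rod with a wooden ball 24 mm across on top, upright in a caddy socket, 132 mm long; origin at its lower end.
- pump: Bystander: green translucent pump bottle, 64 mm across, 149 mm high; origin under its centre.
- smallcup: Bystander: small white cup, 70 mm high, 68 mm across, holding a red comb and a scrubber that stand up to 120 mm; origin under its centre.
- shoebrush: Bystander: wooden shoe brush 46 x 160 x 40 mm (x, y, z), lying bristles down; origin under its centre.
- clipper: Bystander: steel nail clipper 14 x 60 x 11 mm, lying flat; origin under its centre.

How it is judged:
By the outcome, as a careful person would: the job done as asked, in the order asked, and still so for the second after the job is handed in, with the robot touching nothing.
It also fails if it takes over 58 s, if anything falls off the work surface, if the arm or the gripper's body presses on something with over 40 N, if the wrist force passes 120 N, or if a joint passes its speed limit or range.

## Working session

There is one attempt and no reset: what is moved stays moved. The work goes in short steps, Python scripts to look and compute and a tool call to move; the robot and the scene stay as the last step left them, time stands still between calls to the robot, and variables do not carry over. Pictures are saved under pics/ and viewed, at most 11 in all, crops included, and the job is handed in when it is done.

Besides the shell and the picture viewer there is one more tool, called after "Emit:" in YAML: its name, and indented under it one key for each argument. arm_command: Moves the arm, as the interface text tells. Its arguments: {"type":"object","properties":{"dp":{"type":"array","items":{"type":"array","items":{"type":"number"}}},"angular":{"type":"array","items":{"type":"array","items":{"type":"number"}}},"claw":{"type":"array","items":{"type":"number"}},"force":{"type":"number"}},"required":["dp","angular","claw"]}

```bash
ls; mkdir -p pics; cat > h.py <<'E'
import numpy as np, cv2
from cell import arm
from scipy.spatial.transform import Rotation as R
def ray(im,u,v):
    K=im["K"]; x=(u-K[0,2])/K[0,0]; y=(v-K[1,2])/K[1,1]
    a,b=x,y
    for _ in range(20):
        s=1+im["k1"]*(a*a+b*b); a,b=x/s,y/s
    return np.stack([a,b,np.ones_like(a)],-1)
def cloud(im):
    v,u=np.mgrid[0:420,0:560].astype(float)
    P=ray(im,u,v)*im["z_map"][...,None]
    return (P-im["t"])@im["R"]
def onplane(im,u,v,z):
    d=ray(im,np.float64(u),np.float64(v))@im["R"]; c=-im["R"].T@im["t"]
    return c+d*(z-c[2])/d[2]
E
python3 - <<'E'
from h import *
for n in ("scene","top"):
    im=arm.get_image(n); np.savez(n+"0.npz",**im)
    cv2.imwrite(f"pics/{n}0.png",cv2.resize(im["frame"][...,::-1],(800,600)))
    print(n,im["K"],im["k1"],-im["R"].T@im["t"],im["R"][2])
print(arm.observe())
E
```

```text
pics
scene [[400.87636339   0.         279.87033948]
 [  0.         400.87636339 204.33309674]
 [  0.           0.           1.        ]] -0.03514197313630772 [ 1.12695789 -0.18929917  0.74990943] [-0.63441376  0.19981591 -0.74672136]
top [[436.59322102   0.         273.81200448]
 [  0.         436.59322102 215.38844423]
 [  0.           0.           1.        ]] -0.1440821643103109 [ 0.33399182 -0.01689419  1.27997178] [ 0.22482133  0.02047955 -0.97418477]
{'clock': 0.1, 'joints': array([ 1.01039365,  0.435182  ,  0.02498175,  1.57400751, -0.0115683 ,
        1.13399763, -0.07505411]), 'dq': array([ 0.00018323, -0.00166735, -0.00120717, -0.00135534, -0.00127399,
        0.00035517, -0.00107685]), 'joint_efforts': array([ 2.24118819e-03, -6.69126892e+01,  9.87444408e-01, -3.15148294e+01,
       -6.05244655e-02,  3.73571890e-02,  2.24928283e-05]), 'position': array([ 0.27597117, -0.56025846,  0.22600519]), 'ee_rot': array([-3.05832392e+00, -7.12514656e-01,  7.64568777e-04]), 'force': array([-0.11237469, -1.02669076,  0.66109636]), 'ft_torque': array([-0.03269945, -0.01822953,  0.07078807]), 'gripper_force': 0.0, 'width': 1.0008731466955552}
```

View pics/scene0.png

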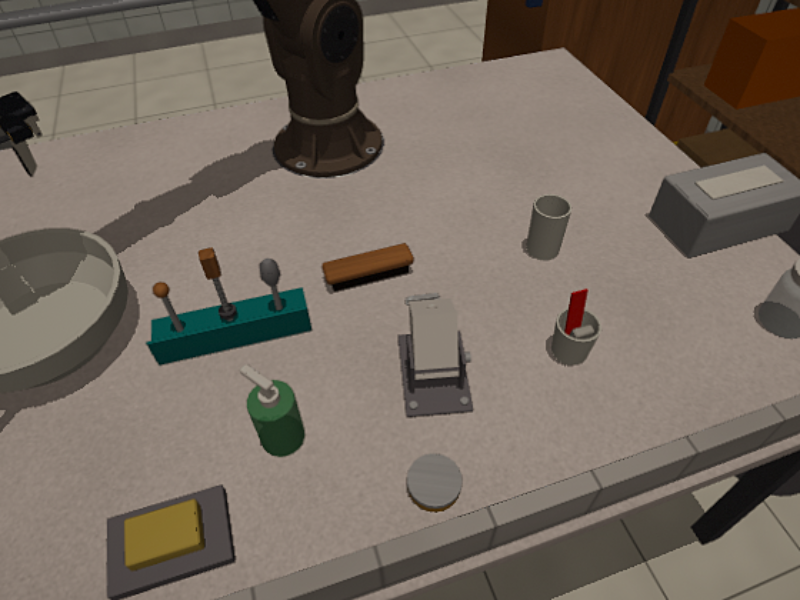

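View pics/top0.png

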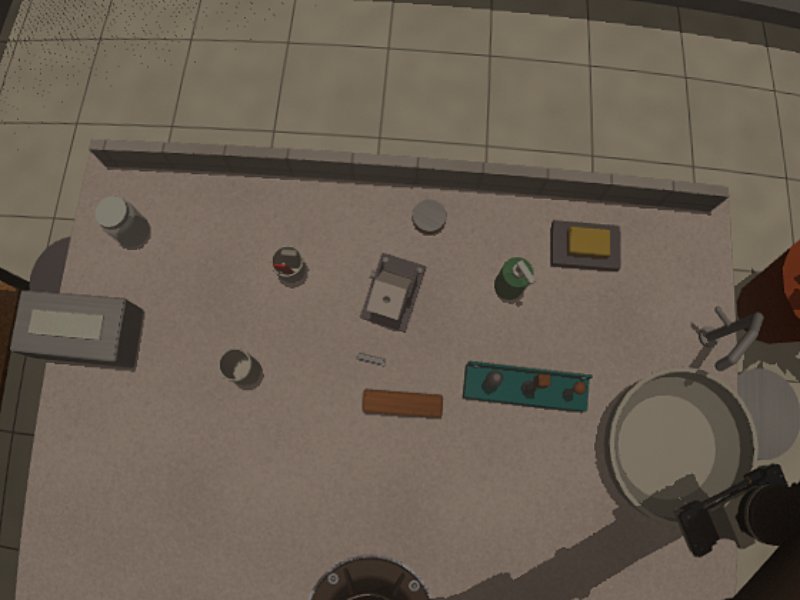

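The gauge is in the middle socket: handle at scene (208,262) and top (543,380). The well mouth is at top (386,299) and the tumbler at top (238,365). The pump stands behind the caddy. Next I'll enlarge these and measure.

```bash
python3 - <<'E'
from h import *
T=dict(np.load("top0.npz"));S=dict(np.load("scene0.npz"))
def crop(im,u0,v0,w,h,s): return cv2.resize(im["frame"][v0:v0+h,u0:u0+w,::-1],None,fx=s,fy=s,interpolation=cv2.INTER_CUBIC)
a=crop(T,320,245,100,48,4); b=crop(T,250,172,50,62,6); c=crop(S,95,165,130,95,3); d=crop(T,145,235,50,45,4)
can=np.zeros((600,800,3),np.uint8)
can[:192,:400]=a; can[:372,400:700]=b; can[200:485,:390]=c; can[380:560,400:600]=d
cv2.imwrite("pics/crops.png",can)
ct=cloud(T);cs=cloud(S)
def reg(P,F,x,y,z):
    return
for n,C,F in(("top",ct,T["frame"]),("scene",cs,S["frame"])):
    x,y,z=C[...,0],C[...,1],C[...,2]
    hsv=cv2.cvtColor(F,cv2.COLOR_RGB2HSV)
    ok=np.isfinite(z)&(x>0.2)&(x<.9)&(abs(y)<.6)
    tab=ok&(abs(z)<.01); print(n,"table z",np.median(z[tab]))
    # approx areas
    for nm,(u,v) in dict(top=dict(handle=(380,266),mouth=(270,209),tumb=(167,256)),scene=dict(handle=(146,183),mouth=(300,213),tumb=(386,146)))[n].items():
        print(nm,C[v,u])
    teal=ok&(hsv[...,0]>80)&(hsv[...,0]<100)&(hsv[...,1]>120)
    t=teal&(abs(z-.036)<.004); p=C[t]
    r=cv2.minAreaRect((p[:,:2]*1000).astype(np.float32)); print("teal top",t.sum(),r)
    l=C[teal&(abs(z-.06)<.006)]; print("lip",l.mean(0),len(l))
E
```

```text
top table z 0.00011268343495688214
handle [ 0.47767028 -0.27342564  0.18108195]
mouth [0.62917205 0.02066769 0.07750037]
tumb [0.47851034 0.31316909 0.01443417]
teal top 311 ((478.42999267578125, -274.7395935058594), (247.1385955810547, 60.03373718261719), 87.2964859008789)
lip [ 0.51388305 -0.27398553  0.05935909] 71
scene table z -0.0008182105950627024
handle [ 0.49106343 -0.27532696  0.17247013]
mouth [0.61219787 0.0173302  0.09990752]
tumb [0.44930841 0.31616809 0.07245453]
teal top 1497 ((484.77545166015625, -277.222412109375), (247.6147918701172, 73.34135437011719), 87.72825622558594)
lip [ 0.5168887  -0.27870856  0.05761351] 365
```

View pics/crops.png

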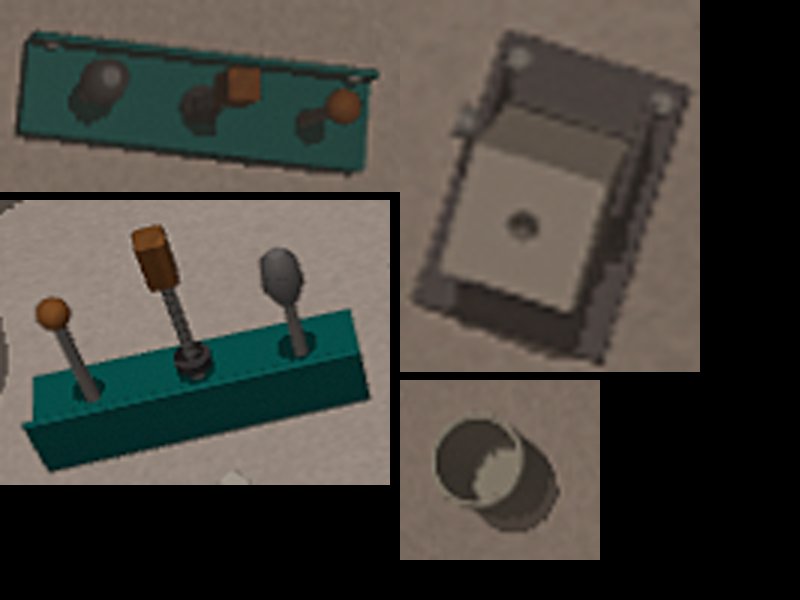

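```bash
python3 - <<'E'
from h import *
T=dict(np.load("top0.npz"));S=dict(np.load("scene0.npz"))
ct=cloud(T);cs=cloud(S)
for n,C,F in(("top",ct,T["frame"]),("scene",cs,S["frame"])):
    x,y,z=C[...,0],C[...,1],C[...,2]
    d=np.hypot(x-.484,y+.275)
    h=(d<.035)&(z>.135)&(z<.2); p=C[h]; print(n,"handle",h.sum(),p.mean(0),p.min(0),p.max(0))
    q=C[h&(z>.176)]; print(" top face",len(q),q.mean(0),q.min(0),q.max(0), cv2.minAreaRect((q[:,:2]*1000).astype(np.float32)))
    lo=C[(d<.04)&(z>.06)&(z<.13)]; print(" rod pts",len(lo),lo.mean(0) if len(lo) else "")
    # block top plane, RANSAC-ish
    m=(np.abs(x-.63)<.06)&(np.abs(y-.02)<.06)&(z>.06)&(z<.16); P=C[m]
    best=None; rng=np.random.default_rng(0)
    for _ in range(400):
        a,b,c=P[rng.choice(len(P),3,False)]; nn=np.cross(b-a,c-a); 
        if np.linalg.norm(nn)<1e-6: continue
        nn/=np.linalg.norm(nn); nn*=np.sign(nn[2]); k=abs((P-a)@nn)<.0015
        if nn[2]>.75 and nn[2]<.95 and (best is None or k.sum()>best.sum()): best=k
    if best is not None:
        Q=P[best]; c0=Q.mean(0); nn=np.linalg.svd(Q-c0)[2][2]; nn*=np.sign(nn[2])
        print(" block plane",best.sum(),c0,nn,np.degrees(np.arccos(nn[2])))
        if n=="top":
            dd=ray(T,np.float64(270.1),np.float64(209.3))@T["R"]; cc=-T["R"].T@T["t"]
            print(" mouth",cc+dd*((c0-cc)@nn)/(dd@nn))
    # tumbler rim
    r=(np.hypot(x-.46,y-.32)<.06)&(abs(z-.105)<.004); p=C[r]
    if len(p)>10: print(" rim",len(p),cv2.minEnclosingCircle((p[:,:2]*1000).astype(np.float32)),p.mean(0))
    pm=(np.hypot(x-.65,y+.2)<.1)&(z>.1)&(z<.2); p=C[pm]; print(" pump",p.mean(0),p.min(0),p.max(0))
E
```

```text
top handle 116 [ 0.47834131 -0.27134786  0.17383778] [ 0.46845803 -0.28385889  0.13918189] [ 0.49108737 -0.26204678  0.18697964]
 top face 76 [ 0.47981519 -0.27330488  0.18200326] [ 0.46951952 -0.28385889  0.17663585] [ 0.49108737 -0.26322693  0.18697964] ((480.3582458496094, -273.45263671875), (20.911544799804688, 20.552377700805664), 2.8951570987701416)
 rod pts 41 [ 0.49673464 -0.27410501  0.06883359]
 block plane 242 [0.61953606 0.0211378  0.10677105] [-0.52696541  0.12445065  0.84072557] 32.78318206547215
 mouth [0.62088566 0.01937241 0.10787831]
 rim 108 ((471.07330322265625, 298.88787841796875), 32.059837341308594) [0.46956638 0.29839474 0.10489432]
 pump [ 0.69276647 -0.23269451  0.11729638] [ 0.66507398 -0.26563684  0.10003437] [ 0.72898947 -0.20252264  0.1531637 ]
scene handle 247 [ 0.48774648 -0.27552546  0.16617237] [ 0.47093894 -0.28737681  0.13846981] [ 0.4950764  -0.26504635  0.18266094]
 top face 93 [ 0.48329691 -0.27592642  0.18025389] [ 0.47093894 -0.28737681  0.17616015] [ 0.4950764  -0.26509431  0.18266094] ((483.0718994140625, -276.3039855957031), (23.65641975402832, 22.135347366333008), 2.7847819328308105)
 rod pts 116 [ 0.48646852 -0.27581044  0.09370327]
 block plane 341 [0.62488201 0.01652648 0.10770275] [-0.483792    0.11365662  0.86777155] 29.799296569015464
 rim 114 ((472.9951171875, 297.8900146484375), 33.656558990478516) [0.47284971 0.2985399  0.10314874]
 pump [ 0.70321245 -0.23665667  0.11548003] [ 0.66638805 -0.26617928  0.10006151] [ 0.73231579 -0.2037726   0.14987263]
```

```bash
cat >> h.py <<'E'
def frame(az,tilt=0.):
    """tool z down tilted by tilt (rad) towards azimuth az; x along az"""
    a=np.array([np.cos(az),np.sin(az),0]); k=np.array([0,0,1.])
    z=np.sin(tilt)*a-np.cos(tilt)*k; x=np.cos(tilt)*a+np.sin(tilt)*k
    return np.stack([x,np.cross(z,x),z],1)
def delta(p,Rt,st=None):
    st=st or arm.observe(); Rc=R.from_rotvec(st["ee_rot"]).as_matrix()
    rv=R.from_matrix(Rc.T@Rt).as_rotvec()/.15
    print("turn units",rv.round(2),"then shift units (after turn)",(Rt.T@(p-st["position"])/.025).round(3),"shift now",(Rc.T@(p-st["position"])/.025).round(3))
E
python3 - <<'E'
from h import *
delta(np.array([.481,-.275,.25]),frame(np.radians(3)))
E
```

```text
turn units [-0.01  0.    2.7 ] then shift units (after turn) [  8.787 -10.965  -0.96 ] shift now [12.399 -6.612 -0.952]
```

Emit:
arm_command:
  dp:
    - [0,0,-0.32]
    - [0,0,-0.32]
    - [0,0,-0.32]
    - [0.8,-0.99,0]
    - [0.8,-0.99,0]
    - [0.8,-1,0]
    - [0.8,-1,0]
    - [0.8,-1,0]
    - [0.8,-1,0]
    - [0.8,-1,0]
  angular:
    - [0,0,0.9]
    - [0,0,0.9]
    - [0,0,0.9]
    - [0,0,0]
    - [0,0,0]
    - [0,0,0]
    - [0,0,0]
    - [0,0,0]
    - [0,0,0]
    - [0,0,0]
  claw: [1,1,1,0.6,0.6,0.6,0.6,0.6,0.6,0.6]

```text
clock: 1.1
position: [0.4072, -0.3777, 0.2504]
ee_rot: [-3.14, -0.083, 0.001]
force: [0.1, -0.5, -0.9]
width: 0.605
gripper_force: 0.0
```

Emit:
arm_command:
  dp:
    - [0.8,-1,0]
    - [0.8,-1,0]
    - [0.8,-1,0]
    - [0.79,-0.99,0]
    - [0,0,0]
    - [0,0,0]
  angular:
    - [0,0,0]
    - [0,0,0]
    - [0,0,0]
    - [0,0,0]
    - [0,0,0]
    - [0,0,0]
  claw: [0.6,0.6,0.6,0.6,0.6,0.6]

```text
clock: 1.7
position: [0.4813, -0.2746, 0.2504]
ee_rot: [-3.14, -0.086, 0.001]
force: [-0.2, -1.8, -0.2]
width: 0.598
gripper_force: 0.0
```

```bash
python3 - <<'E'
from h import *
delta(np.array([.481,-.275,.141]),frame(np.radians(3)))
o=arm.observe(); print(o["clock"],o["width"],o["position"],o["force"])
im=arm.get_image("top"); c=im["frame"][235:315,330:440,::-1]
im2=arm.get_image("scene"); c2=im2["frame"][120:260,60:260,::-1]
can=np.zeros((600,800,3),np.uint8); can[:320,:440]=cv2.resize(c,None,fx=4,fy=4); can[:]=0 if 0 else can
can[320:600,:400]=cv2.resize(c2,None,fx=2,fy=2)
cv2.imwrite("pics/a.png",can)
E
```

```text
turn units [-0.    0.01  0.01] then shift units (after turn) [-0.013  0.017  4.375] shift now [-0.009  0.018  4.375]
1.7 0.5983137288291536 [ 0.48129438 -0.27456408  0.25037016] [-0.21988911 -1.75496104 -0.19991713]
```

View pics/a.png

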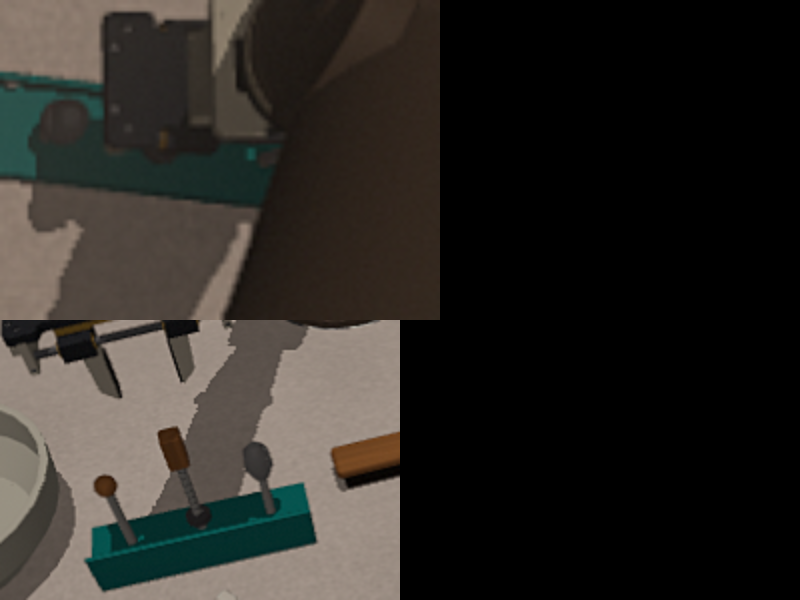

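The top crop is hidden by the arm. The scene crop shows the fingers at about (105,380) and (185,370) above the handle at (172,445), clear of both neighbouring rods. I'll descend and grip.

Emit:
arm_command:
  dp:
    - [0,0,0.9]
    - [0,0,0.9]
    - [0,0,0.9]
    - [0,0,0.8]
    - [0,0,0.55]
    - [0,0,0.33]
    - [0,0,0]
    - [0,0,0]
  angular:
    - [0,0,0]
    - [0,0,0]
    - [0,0,0]
    - [0,0,0]
    - [0,0,0]
    - [0,0,0]
    - [0,0,0]
    - [0,0,0]
  claw: [0.6,0.6,0.6,0.6,0.6,0.6,0.5,0.4]
  force: 30

```text
clock: 2.6
position: [0.4812, -0.2759, 0.1417]
ee_rot: [3.14, 0.081, 0.001]
force: [0.7, 0.8, -0.0]
width: 0.474
gripper_force: 0.0
```

Emit:
arm_command:
  dp:
    - [0,0,0]
    - [0,0,0]
    - [0,0,0]
    - [0,0,0]
    - [0,0,0]
    - [0,0,0]
  angular:
    - [0,0,0]
    - [0,0,0]
    - [0,0,0]
    - [0,0,0]
    - [0,0,0]
    - [0,0,0]
  claw: [0.3,0.2,0.1,0,0,0]
  force: 30

```text
clock: 3.2
position: [0.4816, -0.2753, 0.1418]
ee_rot: [3.14, 0.083, 0.001]
force: [-0.7, 0.5, 5.2]
width: 0.237
gripper_force: 29.9
```

Emit:
arm_command:
  dp:
    - [0,0,-0.3]
    - [0,0,-0.4]
    - [0,0,-0.6]
    - [0,0,-0.7]
    - [0,0,-0.8]
    - [0,0,-0.8]
    - [0,0,-0.8]
    - [0,0,-0.6]
    - [0,0,-0.4]
    - [0,0,0]
  angular:
    - [0,0,0]
    - [0,0,0]
    - [0,0,0]
    - [0,0,0]
    - [0,0,0]
    - [0,0,0]
    - [0,0,0]
    - [0,0,0]
    - [0,0,0]
    - [0,0,0]
  claw: [0,0,0,0,0,0,0,0,0,0]

```text
clock: 4.2
position: [0.4818, -0.2754, 0.2778]
ee_rot: [3.139, 0.083, 0.004]
force: [0.1, -0.0, -2.0]
width: 0.237
gripper_force: 29.9
```

```bash
python3 - <<'E'
from h import *
n=np.array([-.4865,.115,.866]); n/=np.linalg.norm(n); m=np.array([.622,.018,.107])
# TCP = tip + 133mm*axis ; standoff 30mm
delta(m+n*(.133+.04),frame(np.arctan2(-n[1],-n[0]),np.arccos(n[2])))
E
```

```text
turn units [-0.49  3.45  1.86] then shift units (after turn) [ -1.027 -12.713   0.377] shift now [  2.899 -12.399   0.832]
```

Emit:
arm_command:
  dp:
    - [0,0,-0.6]
    - [0,0,-0.6]
    - [0,-0.6,0]
    - [0,-0.9,0]
    - [0,-1,0]
    - [0,-1,0]
    - [0,-1,0]
    - [0,-1,0]
    - [0,-1,0]
    - [0,-1,0]
  angular:
    - [0,0,0]
    - [0,0,0]
    - [0,0,0]
    - [0,0,0]
    - [0,0,0]
    - [0,0,0]
    - [0,0,0]
    - [0,0,0]
    - [0,0,0]
    - [0,0,0]
  claw: [0,0,0,0,0,0,0,0,0,0]

```text
clock: 5.2
position: [0.4702, -0.0857, 0.3049]
ee_rot: [-3.14, -0.084, 0.003]
force: [-0.2, -0.4, -2.0]
width: 0.238
gripper_force: 29.9
```

Emit:
arm_command:
  dp:
    - [0,-1,0]
    - [0,-1,0]
    - [0,-1,0]
    - [0,-1,0]
    - [0,-0.8,0]
    - [0,0,0]
    - [0,0,0]
    - [0,0,0]
    - [0,0,0]
    - [0,0,0]
  angular:
    - [0,0,0]
    - [-0.1,0.69,0.37]
    - [-0.1,0.69,0.37]
    - [-0.1,0.69,0.37]
    - [-0.1,0.69,0.37]
    - [-0.1,0.69,0.37]
    - [0,0,0]
    - [0,0,0]
    - [0,0,0]
    - [0,0,0]
  claw: [0,0,0,0,0,0,0,0,0,0]

```text
clock: 6.2
position: [0.4733, 0.0305, 0.3051]
ee_rot: [2.961, -0.342, 0.781]
force: [1.2, -0.1, -1.6]
width: 0.237
gripper_force: 30.0
```

```bash
python3 - <<'E'
from h import *
n=np.array([-.4865,.115,.866]); n/=np.linalg.norm(n); m=np.array([.622,.018,.107])
delta(m+n*(.133+.03),frame(np.arctan2(-n[1],-n[0]),np.arccos(n[2])))
E
```

```text
turn units [0.01 0.05 0.02] then shift units (after turn) [ 1.151 -0.884  3.295] shift now [ 1.177 -0.884  3.286]
```

Emit:
arm_command:
  dp:
    - [0.4,-0.3,0.8]
    - [0.4,-0.3,0.8]
    - [0.35,-0.28,0.8]
    - [0,0,0.6]
    - [0,0,0.3]
    - [0,0,0]
    - [0,0,0]
  angular:
    - [0,0.05,0.02]
    - [0,0,0]
    - [0,0,0]
    - [0,0,0]
    - [0,0,0]
    - [0,0,0]
    - [0,0,0]
  claw: [0,0,0,0,0,0,0]

```text
clock: 6.9
position: [0.542, 0.037, 0.2481]
ee_rot: [2.957, -0.345, 0.794]
force: [-0.1, -0.0, -0.9]
width: 0.241
gripper_force: 30.0
```

```bash
python3 - <<'E'
from h import *
n=np.array([-.4865,.115,.866]); n/=np.linalg.norm(n); m=np.array([.622,.018,.107])
delta(m+n*(.133+.03),frame(np.arctan2(-n[1],-n[0]),np.arccos(n[2])))
o=arm.observe(); Rc=R.from_rotvec(o["ee_rot"]).as_matrix(); tip=o["position"]+.133*Rc[:,2]
def proj(im,X):
    c=im["R"]@X+im["t"]; a=c[:2]/c[2]; a=a*(1+im["k1"]*(a@a)); return (im["K"][:2,:2]@a+im["K"][:2,2]).round(1)
can=np.zeros((600,800,3),np.uint8)
for i,(nm,(u,v)) in enumerate(dict(top=(235,170),scene=(265,150)).items()):
    im=arm.get_image(nm); np.savez(nm+"1.npz",**im)
    can[:480,i*400:i*400+400]=cv2.resize(im["frame"][v:v+96,u:u+80,::-1],None,fx=5,fy=5,interpolation=cv2.INTER_CUBIC)
    print(nm,"tip px",proj(im,tip),"mouth px",proj(im,m), "crop0",u,v)
cv2.imwrite("pics/b.png",can)
E
```

```text
turn units [ 0.01 -0.01 -0.  ] then shift units (after turn) [0.027 0.002 0.014] shift now [0.027 0.002 0.014]
top tip px [268.8 212.1] mouth px [270.6 209. ] crop0 235 170
scene tip px [301.4 200.3] mouth px [302.  214.1] crop0 265 150
```

View pics/b.png

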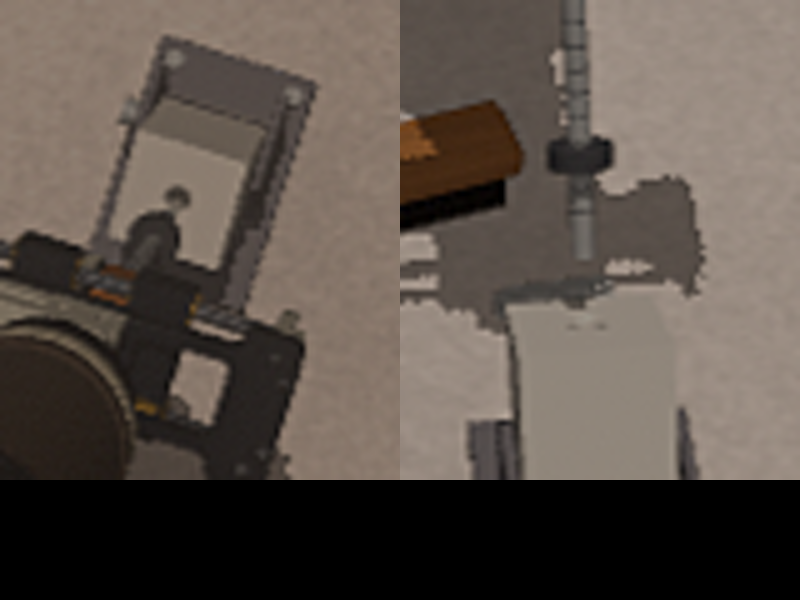

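The top crop shows the mouth at (178,197) and the tip near (168,213). In the scene crop the tip is at (584,258) and the mouth at (586,325). All four are within about 0.5 px of prediction. I'll close to about 6 mm off and look again, enlarged.

Emit:
arm_command:
  dp:
    - [0,0,0.35]
    - [0,0,0.35]
    - [0,0,0.25]
    - [0,0,0]
    - [0,0,0]
  angular:
    - [0,0,0]
    - [0,0,0]
    - [0,0,0]
    - [0,0,0]
    - [0,0,0]
  claw: [0,0,0,0,0]

```text
clock: 7.5
position: [0.5535, 0.0345, 0.227]
ee_rot: [2.957, -0.345, 0.793]
force: [0.1, -0.5, -0.5]
width: 0.237
gripper_force: 30.0
```

```bash
python3 - <<'E'
from h import *
n=np.array([-.4865,.115,.866]); n/=np.linalg.norm(n); m=np.array([.622,.018,.107])
delta(m+n*.133,frame(np.arctan2(-n[1],-n[0]),np.arccos(n[2])))
o=arm.observe(); Rc=R.from_rotvec(o["ee_rot"]).as_matrix(); tip=o["position"]+.133*Rc[:,2]
def proj(im,X):
    c=im["R"]@X+im["t"]; a=c[:2]/c[2]; a=a*(1+im["k1"]*(a@a)); return (im["K"][:2,:2]@a+im["K"][:2,2]).round(1)
can=np.zeros((400,800,3),np.uint8)
for i,(nm,(u,v)) in enumerate(dict(top=(255,195),scene=(285,190)).items()):
    im=arm.get_image(nm)
    can[:,i*400:i*400+400]=cv2.resize(im["frame"][v:v+32,u:u+32,::-1],(400,400),interpolation=cv2.INTER_CUBIC)
    for X,c in((tip,(0,0,255)),(m,(0,255,0))):
        q=(proj(im,X)-[u,v]+.5)*12.5; print(nm,q); cv2.circle(can,(int(q[0])+400*i,int(q[1])),3,c,-1)
cv2.imwrite("pics/c.png",cv2.convertScaleAbs(can,alpha=1.5))
E
```

```text
turn units [ 0.01 -0.01  0.  ] then shift units (after turn) [0.042 0.011 0.246] shift now [0.042 0.011 0.246]
top [195.  192.5]
top [201.25 181.25]
scene [217.5  271.25]
scene [218.75 307.5 ]
```

View pics/c.png

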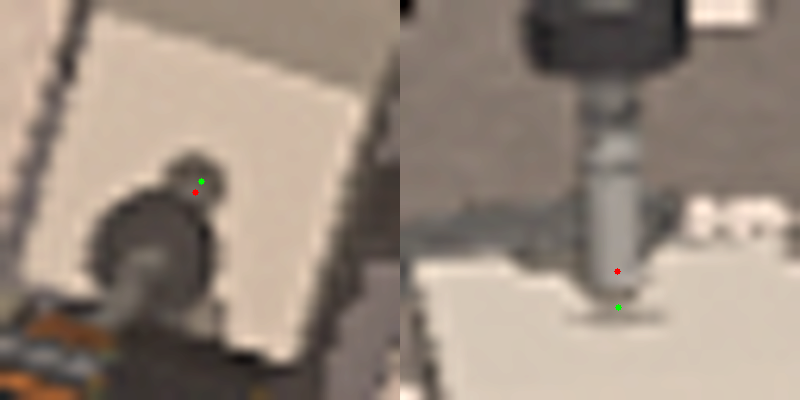

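The marked crop shows the rod aimed at the hole, with a residual of about 0.9 mm to +y and 1 mm along tool x. In the top crop the mouth is at about (194,183) against a planned (201,181). In the scene crop the rod is at x = 614 and the slit centre at x = 617. I'll correct this and enter.

Emit:
arm_command:
  dp:
    - [0.04,-0.03,0]
    - [0,0,0.1]
    - [0,0,0.1]
    - [0,0,0.1]
    - [0,0,0.1]
    - [0,0,0.1]
    - [0,0,0]
  angular:
    - [0,0,0]
    - [0,0,0]
    - [0,0,0]
    - [0,0,0]
    - [0,0,0]
    - [0,0,0]
    - [0,0,0]
  claw: [0,0,0,0,0,0,0]

```text
clock: 8.3
position: [0.5607, 0.0335, 0.2166]
ee_rot: [2.957, -0.345, 0.794]
force: [0.0, 1.2, -1.7]
width: 0.237
gripper_force: 30.0
```

```bash
python3 - <<'E'
from h import *
n=np.array([-.4865,.115,.866]); n/=np.linalg.norm(n); m=np.array([.622,.018,.107])
delta(m+n*.133,frame(np.arctan2(-n[1],-n[0]),np.arccos(n[2])))
o=arm.observe();Rc=R.from_rotvec(o["ee_rot"]).as_matrix(); print("F tool",Rc.T@o["force"],o["ft_torque"])
E
```

```text
turn units [ 0.01 -0.01  0.  ] then shift units (after turn) [-0.001  0.039 -0.256] shift now [-0.001  0.039 -0.256]
F tool [-1.08695055 -1.1468466   1.3400391 ] [ 0.23301907  0.7877655  -0.00302966]
```

Emit:
arm_command:
  dp:
    - [0,0,0.12]
    - [0,0,0.15]
    - [0,0,0.15]
    - [0,0,0.15]
    - [0,0,0.15]
    - [0,0,0.12]
    - [0,0,0]
  angular:
    - [0,0,0]
    - [0,0,0]
    - [0,0,0]
    - [0,0,0]
    - [0,0,0]
    - [0,0,0]
    - [0,0,0]
  claw: [0,0,0,0,0,0,0]

```text
clock: 9.0
position: [0.5709, 0.0311, 0.1986]
ee_rot: [2.957, -0.345, 0.794]
force: [-0.1, -0.1, -1.7]
width: 0.238
gripper_force: 30.0
```

```bash
cat > s.py <<'E'
from h import *
n=np.array([-.4865,.115,.866]); n/=np.linalg.norm(n); m=np.array([.622,.018,.107])
delta(m+n*.133,frame(np.arctan2(-n[1],-n[0]),np.arccos(n[2])))
o=arm.observe();Rc=R.from_rotvec(o["ee_rot"]).as_matrix(); print("F tool",Rc.T@o["force"],o["ft_torque"])
E
python3 s.py
```

```text
turn units [ 0.01 -0.01  0.  ] then shift units (after turn) [-0.004  0.041 -1.093] shift now [-0.003  0.042 -1.093]
F tool [-0.93167059  0.09291199  1.43757808] [0.18368851 0.73554538 0.00109912]
```

Emit:
arm_command:
  dp:
    - [0,0,0.12]
    - [0,0,0.15]
    - [0,0,0.15]
    - [0,0,0.15]
    - [0,0,0.15]
    - [0,0,0.12]
    - [0,0,0]
  angular:
    - [0,0,0]
    - [0,0,0]
    - [0,0,0]
    - [0,0,0]
    - [0,0,0]
    - [0,0,0]
    - [0,0,0]
  claw: [0,0,0,0,0,0,0]

```text
clock: 9.7
position: [0.5812, 0.0286, 0.1803]
ee_rot: [2.957, -0.345, 0.794]
force: [-0.3, 0.4, -1.4]
width: 0.236
gripper_force: 30.0
```

```bash
python3 s.py
```

```text
turn units [ 0.01 -0.01  0.  ] then shift units (after turn) [-0.005  0.036 -1.939] shift now [-0.003  0.038 -1.939]
F tool [-1.00209893 -0.3104517   0.98319939] [0.22400229 0.7592217  0.04316576]
```

Emit:
arm_command:
  dp:
    - [0,0,0.06]
    - [0,0,0.06]
    - [0,0,0.04]
    - [0,0,0.03]
    - [0,0,0.03]
    - [0,0,0.03]
    - [0,0,0]
  angular:
    - [0,0,0]
    - [0,0,0]
    - [0,0,0]
    - [0,0,0]
    - [0,0,0]
    - [0,0,0]
    - [0,0,0]
  claw: [0,0,0,0,0,0,0]

```text
clock: 10.4
position: [0.5843, 0.0278, 0.1752]
ee_rot: [2.957, -0.345, 0.794]
force: [0.0, -0.3, -0.9]
width: 0.238
gripper_force: 30.0
```

Emit:
arm_command:
  dp:
    - [0,0,0.03]
    - [0,0,0.03]
    - [0,0,0.03]
    - [0,0,0.03]
    - [0,0,0]
  angular:
    - [0,0,0]
    - [0,0,0]
    - [0,0,0]
    - [0,0,0]
    - [0,0,0]
  claw: [0,0,0,0,0]

```text
clock: 10.9
position: [0.5858, 0.0274, 0.1726]
ee_rot: [2.957, -0.345, 0.794]
force: [0.7, 0.8, -1.1]
width: 0.238
gripper_force: 30.0
```

```bash
python3 s.py
```

```text
turn units [ 0.01 -0.01 -0.  ] then shift units (after turn) [-0.015  0.033 -2.298] shift now [-0.012  0.035 -2.298]
F tool [-0.11741638 -0.92687354  1.14984085] [0.16692066 0.71900405 0.03323538]
```

Emit:
arm_command:
  dp:
    - [0,0,0.03]
    - [0,0,0.03]
    - [0,0,0.03]
    - [0,0,0.03]
    - [0,0,0]
  angular:
    - [0,0,0]
    - [0,0,0]
    - [0,0,0]
    - [0,0,0]
    - [0,0,0]
  claw: [0,0,0,0,0]

```text
clock: 11.4
position: [0.5872, 0.0272, 0.17]
ee_rot: [2.957, -0.345, 0.794]
force: [1.1, -0.7, -1.4]
width: 0.242
gripper_force: 30.0
```

Emit:
arm_command:
  dp:
    - [0,0,0.03]
    - [0,0,0.03]
    - [0,0,0.03]
    - [0,0,0.03]
    - [0,0,0]
  angular:
    - [0,0,0]
    - [0,0,0]
    - [0,0,0]
    - [0,0,0]
    - [0,0,0]
  claw: [0,0,0,0,0]

```text
clock: 11.9
position: [0.5886, 0.0268, 0.1674]
ee_rot: [2.957, -0.345, 0.794]
force: [0.7, -0.0, -1.1]
width: 0.236
gripper_force: 30.0
```

```bash
python3 s.py; python3 - <<'E'
from h import *
im=arm.get_image("scene"); cv2.imwrite("pics/d.png",cv2.resize(im["frame"][150:230,260:350,::-1],None,fx=6,fy=6,interpolation=cv2.INTER_CUBIC))
E
```

```text
turn units [ 0.01 -0.01 -0.  ] then shift units (after turn) [-0.013  0.034 -2.538] shift now [-0.009  0.036 -2.538]
F tool [ 0.046107   -0.12674913  1.28197769] [0.27858275 0.7444255  0.04162259]
```

View pics/d.png

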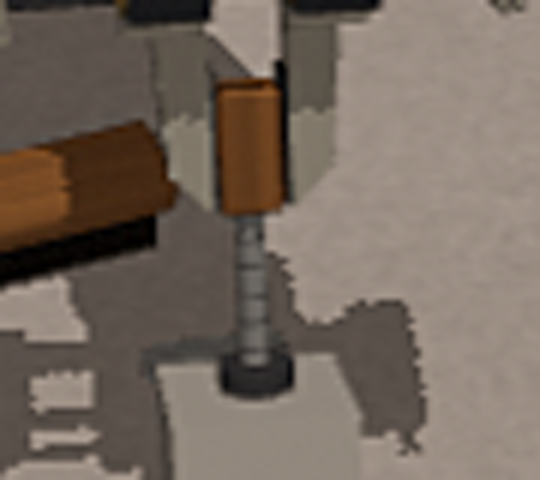

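The collar, at (257,375), sits on the rim and the rod is sliding through it. The fingers are well clear of it. I'll continue gently.

Emit:
arm_command:
  dp:
    - [0,0,0.03]
    - [0,0,0.03]
    - [0,0,0.03]
    - [0,0,0.03]
    - [0,0,0]
  angular:
    - [0,0,0]
    - [0,0,0]
    - [0,0,0]
    - [0,0,0]
    - [0,0,0]
  claw: [0,0,0,0,0]

```text
clock: 12.45
position: [0.5901, 0.0264, 0.1648]
ee_rot: [2.957, -0.345, 0.794]
force: [0.1, 0.3, -0.9]
width: 0.24
gripper_force: 30.0
```

Emit:
arm_command:
  dp:
    - [0,0,0.03]
    - [0,0,0.03]
    - [0,0,0.03]
    - [0,0,0.03]
    - [0,0,0]
  angular:
    - [0,0,0]
    - [0,0,0]
    - [0,0,0]
    - [0,0,0]
    - [0,0,0]
  claw: [0,0,0,0,0]

```text
clock: 12.95
position: [0.5916, 0.0261, 0.1622]
ee_rot: [2.957, -0.345, 0.794]
force: [-0.3, 1.0, -0.9]
width: 0.239
gripper_force: 30.0
```

Emit:
arm_command:
  dp:
    - [0,0,0.03]
    - [0,0,0.03]
    - [0,0,0.03]
    - [0,0,0.03]
    - [0,0,0]
  angular:
    - [0,0,0]
    - [0,0,0]
    - [0,0,0]
    - [0,0,0]
    - [0,0,0]
  claw: [0,0,0,0,0]

```text
clock: 13.45
position: [0.593, 0.0257, 0.1596]
ee_rot: [2.957, -0.345, 0.794]
force: [0.5, 0.6, -0.4]
width: 0.243
gripper_force: 30.0
```

Emit:
arm_command:
  dp:
    - [0,0,0.03]
    - [0,0,0.03]
    - [0,0,0.03]
    - [0,0,0]
  angular:
    - [0,0,0]
    - [0,0,0]
    - [0,0,0]
    - [0,0,0]
  claw: [0,0,0,0]

```text
clock: 13.85
position: [0.5941, 0.0255, 0.1577]
ee_rot: [2.957, -0.345, 0.794]
force: [-0.1, 0.3, -1.3]
width: 0.236
gripper_force: 30.0
```

Emit:
arm_command:
  dp:
    - [0,0,0.03]
    - [0,0,0.03]
    - [0,0,0.03]
    - [0,0,0]
  angular:
    - [0,0,0]
    - [0,0,0]
    - [0,0,0]
    - [0,0,0]
  claw: [0,0,0,0]

```text
clock: 14.25
position: [0.5952, 0.0253, 0.1565]
ee_rot: [2.957, -0.345, 0.796]
force: [-10.4, 1.3, 12.9]
width: 0.238
gripper_force: 30.0
```

```bash
python3 s.py
```

```text
turn units [ 0.   -0.01 -0.  ] then shift units (after turn) [-0.027  0.036 -3.05 ] shift now [-0.021  0.037 -3.05 ]
F tool [ -2.54754214   1.16900686 -16.41261353] [-0.03146041  1.32704426 -0.22278654]
```

Bottomed at about 76 mm with roughly 17 N. I'll hold it there.

Emit:
arm_command:
  dp:
    - [0,0,0]
    - [0,0,0]
    - [0,0,0]
    - [0,0,0]
    - [0,0,0]
    - [0,0,0]
    - [0,0,0]
    - [0,0,0]
    - [0,0,0]
    - [0,0,0]
  angular:
    - [0,0,0]
    - [0,0,0]
    - [0,0,0]
    - [0,0,0]
    - [0,0,0]
    - [0,0,0]
    - [0,0,0]
    - [0,0,0]
    - [0,0,0]
    - [0,0,0]
  claw: [0,0,0,0,0,0,0,0,0,0]

```text
clock: 15.25
position: [0.5951, 0.0253, 0.1565]
ee_rot: [2.957, -0.345, 0.796]
force: [-10.4, 0.7, 12.4]
width: 0.235
gripper_force: 30.0
```

Emit:
arm_command:
  dp:
    - [0,0,0]
    - [0,0,0]
    - [0,0,0]
    - [0,0,0]
    - [0,0,0]
    - [0,0,0]
  angular:
    - [0,0,0]
    - [0,0,0]
    - [0,0,0]
    - [0,0,0]
    - [0,0,0]
    - [0,0,0]
  claw: [0,0,0,0,0,0]

```text
clock: 15.85
position: [0.5951, 0.0253, 0.1565]
ee_rot: [2.957, -0.345, 0.795]
force: [-9.0, 0.8, 12.9]
width: 0.24
gripper_force: 30.0
```

Emit:
arm_command:
  dp:
    - [0,0,-0.1]
    - [0,0,-0.3]
    - [0,0,-0.5]
    - [0,0,-0.6]
    - [0,0,-0.6]
    - [0,0,-0.6]
    - [0,0,-0.6]
    - [0,0,-0.6]
    - [0,0,-0.5]
    - [0,0,-0.3]
  angular:
    - [0,0,0]
    - [0,0,0]
    - [0,0,0]
    - [0,0,0]
    - [0,0,0]
    - [0,0,0]
    - [0,0,0]
    - [0,0,0]
    - [0,0,0]
    - [0,0,0]
  claw: [0,0,0,0,0,0,0,0,0,0]

```text
clock: 16.85
position: [0.5375, 0.0391, 0.2586]
ee_rot: [2.957, -0.345, 0.796]
force: [0.5, -0.7, -1.2]
width: 0.237
gripper_force: 30.0
```

```bash
python3 s.py; python3 - <<'E'
from h import *
# above tumbler: vertical-ish rod; tumbler centre
c=np.array([.4715,.2985,0]); az=np.arctan2(c[1],c[0]); print(np.degrees(az))
for a in (az,np.radians(-13.3), np.radians(15)):
    Rt=frame(a,0.1); tip=c+[0,0,.15]
    delta(tip-Rt[:,2]*.133,Rt)
E
```

```text
turn units [-0.   -0.01 -0.  ] then shift units (after turn) [-0.017  0.044  1.674] shift now [-0.021  0.044  1.674]
F tool [-0.02887546  0.56014388  1.37575566] [ 0.17845698  0.77865478 -0.03383873]
32.33732389072149
turn units [ 1.64 -2.69 -5.09] then shift units (after turn) [  2.868 -10.18   -0.665] shift now [-4.137 -9.11  -3.492]
turn units [-0.   -2.84 -0.  ] then shift units (after turn) [-5.367 -9.491 -1.491] shift now [-4.276 -9.49  -3.572]
turn units [ 1.02 -2.78 -3.16] then shift units (after turn) [ -0.301 -10.707  -0.983] shift now [-4.221 -9.238 -3.541]
```

Emit:
arm_command:
  dp:
    - [-0.2,-0.4,-0.4]
    - [-0.4,-0.8,-0.4]
    - [-0.45,-1,-0.4]
    - [-0.45,-1,-0.4]
    - [-0.45,-1,-0.4]
    - [-0.45,-1,-0.4]
    - [-0.45,-1,-0.4]
    - [-0.45,-1,-0.4]
    - [-0.45,-1,-0.4]
    - [-0.4,-0.8,0]
  angular:
    - [0,0,0]
    - [0,0,0]
    - [0,0,0]
    - [0,0,0]
    - [0,0,0]
    - [0,0,0]
    - [0,0,0]
    - [0,0,0]
    - [0,0,0]
    - [0,0,0]
  claw: [0,0,0,0,0,0,0,0,0,0]

```text
clock: 17.85
position: [0.5047, 0.1963, 0.2916]
ee_rot: [3.0, -0.306, 0.719]
force: [0.6, 0.4, -1.5]
width: 0.24
gripper_force: 30.0
```

Emit:
arm_command:
  dp:
    - [-0.1,-0.4,0]
    - [0,0,0]
    - [0,0,0]
    - [0,0,0]
    - [0,0,0]
    - [0,0,0]
    - [0,0,0]
  angular:
    - [0,-0.5,0]
    - [0,-0.6,0]
    - [0,-0.6,0]
    - [0,-0.6,0]
    - [0,-0.54,0]
    - [0,0,0]
    - [0,0,0]
  claw: [0,0,0,0,0,0,0]

```text
clock: 18.55
position: [0.5049, 0.2058, 0.2898]
ee_rot: [3.123, -0.318, 0.072]
force: [-1.0, -0.2, -0.6]
width: 0.237
gripper_force: 30.0
```

```bash
cat > t.py <<'E'
from h import *
import sys
off,h,tilt=map(float,sys.argv[1:4])
c=np.array([.472,.2985,0]); az=np.radians(-13.3); a=np.array([np.cos(az),np.sin(az),0])
Rt=frame(az,tilt); tip=c+off*a+[0,0,h]
delta(tip-Rt[:,2]*.133,Rt)
o=arm.observe(); Rc=R.from_rotvec(o["ee_rot"]).as_matrix(); t=o["position"]+.133*Rc[:,2]
print("tip off along/across/z",(t-c)@a,(t-c)@np.array([-a[1],a[0],0]),t[2],"tilt",np.arccos(-Rc[2,2]),o["clock"],o["force"])
E
python3 t.py .008 .13 .1
python3 - <<'E'
from h import *
can=np.zeros((400,800,3),np.uint8)
for i,(nm,(u,v)) in enumerate(dict(top=(130,220),scene=(345,70)).items()):
    im=arm.get_image(nm)
    can[:,i*400:i*400+400]=cv2.resize(im["frame"][v:v+80,u:u+80,::-1] if i==0 else im["frame"][v:v+120,u:u+120,::-1],(400,400),interpolation=cv2.INTER_CUBIC)
cv2.imwrite("pics/e.png",cv2.convertScaleAbs(can,alpha=1.4))
E
```

```text
turn units [-0.03  0.36  0.19] then shift units (after turn) [-2.443 -3.307  0.859] shift now [-2.297 -3.371  1.005]
tip off along/across/z 0.05945111865188898 -0.08210030018891802 0.15695259258832858 tilt 0.04609199238408593 18.55 [-0.9614208  -0.24139094 -0.6301695 ]
```

View pics/e.png

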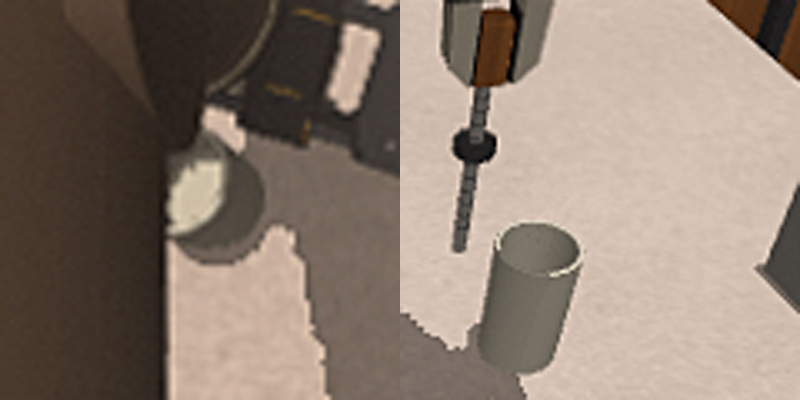

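The gauge hangs with its tip at (458,248) and the collar holding high on the rod at (474,147). The tumbler, rim at (538,248), is still to the side because the last rows were speed-limited. I'll move the rest of the way slowly.

Emit:
arm_command:
  dp:
    - [-0.3,-0.4,0]
    - [-0.4,-0.6,0]
    - [-0.4,-0.6,0]
    - [-0.4,-0.6,0]
    - [-0.4,-0.6,0]
    - [-0.4,-0.5,0]
    - [0,0,0]
    - [0,0,0]
  angular:
    - [0,0.36,0.19]
    - [0,0,0]
    - [0,0,0]
    - [0,0,0]
    - [0,0,0]
    - [0,0,0]
    - [0,0,0]
    - [0,0,0]
  claw: [0,0,0,0,0,0,0,0]

```text
clock: 19.45
position: [0.467, 0.2998, 0.2855]
ee_rot: [3.112, -0.358, 0.154]
force: [0.6, -0.3, -0.8]
width: 0.24
gripper_force: 30.0
```

```bash
python3 t.py .008 .10 .1
```

```text
turn units [-0.04  0.01  0.02] then shift units (after turn) [-0.217  0.006  2.115] shift now [-0.214  0.019  2.115]
tip off along/across/z 0.0079250045413501 0.0010148737232586879 0.15312442502388837 tilt 0.09866326323882112 19.45 [ 0.61756121 -0.29431663 -0.76929782]
```

Emit:
arm_command:
  dp:
    - [-0.04,0,0.3]
    - [-0.05,0,0.5]
    - [-0.05,0,0.5]
    - [-0.05,0,0.5]
    - [-0.05,0,0.5]
    - [-0.05,0,0.5]
    - [-0.05,0,0.5]
    - [-0.05,0,0.5]
    - [-0.03,0,0.3]
    - [0,0,0]
  angular:
    - [-0.04,0,0.02]
    - [0,0,0]
    - [0,0,0]
    - [0,0,0]
    - [0,0,0]
    - [0,0,0]
    - [0,0,0]
    - [0,0,0]
    - [0,0,0]
    - [0,0,0]
  claw: [0,0,0,0,0,0,0,0,0,0]

```text
clock: 20.45
position: [0.4663, 0.2997, 0.1813]
ee_rot: [3.105, -0.364, 0.151]
force: [-0.1, 1.2, -2.0]
width: 0.237
gripper_force: 30.0
```

```bash
python3 t.py .008 .012 .1;python3 - <<'E'
from h import *
im=arm.get_image("scene"); v,u=90,350
cv2.imwrite("pics/f.png",cv2.resize(cv2.convertScaleAbs(im["frame"][v:v+100,u:u+100,::-1],alpha=1.4),(600,600),interpolation=cv2.INTER_CUBIC))
E
```

```text
turn units [ 0.01  0.02 -0.01] then shift units (after turn) [-0.126 -0.004  1.473] shift now [-0.122 -0.006  1.474]
tip off along/across/z 0.007092545577769724 -0.00023102482339059665 0.04892657195193645 tilt 0.09722736380394663 20.45 [-0.10470219  1.16835806 -1.98584464]
```

View pics/f.png

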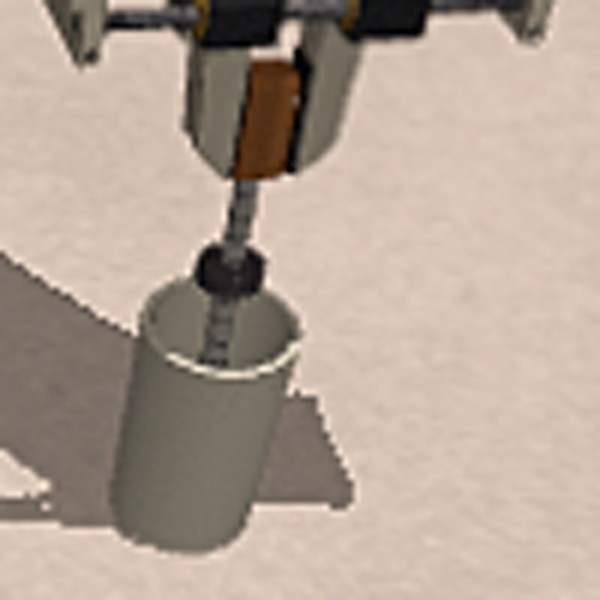

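The rod is centred in the tumbler mouth at (222,330), with the collar at (230,270) free of the rim. I'll lower it, then lean it.

Emit:
arm_command:
  dp:
    - [-0.02,0,0.3]
    - [-0.04,0,0.4]
    - [-0.03,0,0.4]
    - [-0.02,0,0.25]
    - [-0.01,0,0.1]
    - [0,0,0]
  angular:
    - [0,0,0]
    - [0,0,0]
    - [0,0,0]
    - [0,0,0]
    - [0,0,0]
    - [0,0,0]
  claw: [0,0,0,0,0,0]

```text
clock: 21.1
position: [0.4673, 0.2998, 0.1456]
ee_rot: [3.105, -0.364, 0.152]
force: [-0.8, 0.2, -1.7]
width: 0.236
gripper_force: 30.0
```

Emit:
arm_command:
  dp:
    - [-0.16,0,0]
    - [-0.16,0,0]
    - [-0.16,0,0]
    - [-0.16,0,0]
    - [-0.16,0,0]
    - [-0.16,0,0]
    - [0,0,0]
  angular:
    - [0,0.31,0]
    - [0,0.31,0]
    - [0,0.31,0]
    - [0,0.31,0]
    - [0,0.31,0]
    - [0,0.31,0]
    - [0,0,0]
  claw: [0,0,0,0,0,0,0]

```text
clock: 21.8
position: [0.443, 0.3063, 0.1404]
ee_rot: [3.024, -0.349, 0.577]
force: [-0.1, 0.2, -1.8]
width: 0.237
gripper_force: 30.0
```

```bash
python3 t.py .020 .008 .38
```

```text
turn units [-0.    0.02  0.01] then shift units (after turn) [-0.105  0.037  0.341] shift now [-0.105  0.037  0.342]
tip off along/across/z 0.018924019640296812 0.0009606792356131154 0.016761017156836117 tilt 0.37710257195120184 21.8 [-0.14103449  0.17316806 -1.78388   ]
```

Emit:
arm_command:
  dp:
    - [-0.04,0,0.12]
    - [-0.03,0,0.08]
    - [-0.02,0,0.05]
    - [-0.01,0,0.03]
    - [0,0,0]
  angular:
    - [0,0,0]
    - [0,0,0]
    - [0,0,0]
    - [0,0,0]
    - [0,0,0]
  claw: [0,0,0,0,0]

```text
clock: 22.3
position: [0.4453, 0.305, 0.1336]
ee_rot: [3.024, -0.356, 0.577]
force: [-0.3, -0.1, -0.7]
width: 0.239
gripper_force: 30.0
```

Emit:
arm_command:
  dp:
    - [-0.01,0,0.03]
    - [-0.01,0,0.03]
    - [0,0,0]
  angular:
    - [0,0,0]
    - [0,0,0]
    - [0,0,0]
  claw: [0,0,0]

```text
clock: 22.6
position: [0.4454, 0.3053, 0.1323]
ee_rot: [3.024, -0.355, 0.578]
force: [-3.1, -1.2, 8.0]
width: 0.238
gripper_force: 30.0
```

```bash
python3 t.py .020 .008 .38
```

```text
turn units [-0.    0.02 -0.01] then shift units (after turn) [-0.081  0.019  0.004] shift now [-0.081  0.019  0.004]
tip off along/across/z 0.021515732345917603 0.0005392493669947545 0.008700643166341351 tilt 0.37738986935625635 22.6 [-3.09299241 -1.18243966  7.99450208]
```

Emit:
arm_command:
  dp:
    - [0.01,0,-0.03]
    - [0,0,0]
    - [0,0,0]
    - [0,0,0]
    - [0,0,0]
    - [0,0,0]
    - [0,0,0]
    - [0,0,0]
    - [0,0,0]
    - [0,0,0]
  angular:
    - [0,0,0]
    - [0,0,0]
    - [0,0,0]
    - [0,0,0]
    - [0,0,0]
    - [0,0,0]
    - [0,0,0]
    - [0,0,0]
    - [0,0,0]
    - [0,0,0]
  claw: [0,0,0.24,0.26,0.28,0.31,0.35,0.4,0.45,0.5]
  force: 10

```text
clock: 23.6
position: [0.4449, 0.3053, 0.1328]
ee_rot: [3.024, -0.354, 0.577]
force: [-0.1, 0.2, -0.0]
width: 0.484
gripper_force: 0.0
```

```bash
python3 - <<'E'
from h import *
print(arm.observe()["width"],arm.observe()["force"])
im=arm.get_image("scene"); v,u=90,350
cv2.imwrite("pics/g.png",cv2.resize(cv2.convertScaleAbs(im["frame"][v:v+100,u:u+100,::-1],alpha=1.4),(600,600),interpolation=cv2.INTER_CUBIC))
E
```

```text
0.483924610579688 [-0.13536918  0.15583849 -0.01048079]
```

View pics/g.png

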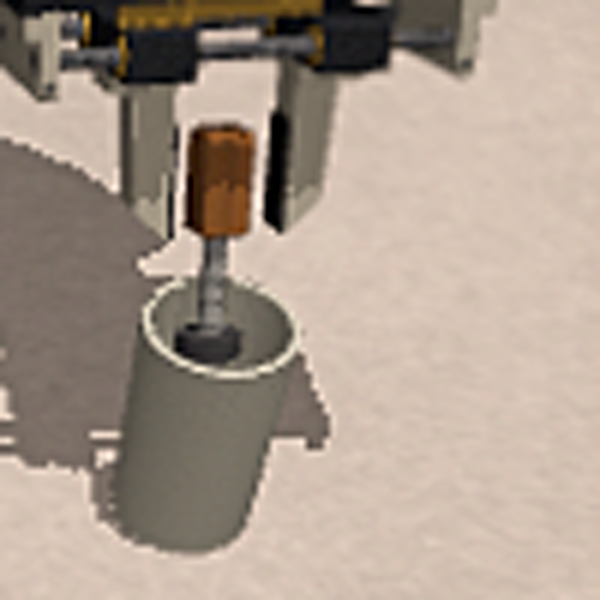

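The gauge leans on the rim near (208,285) with the collar inside at (208,343) and the fingers open on both sides. I'll retract along the tool axis.

Emit:
arm_command:
  dp:
    - [0,0,-0.2]
    - [0,0,-0.4]
    - [0,0,-0.5]
    - [0,0,-0.5]
    - [0,0,-0.6]
    - [0,0,-0.6]
    - [0,0,-0.6]
    - [0,0,-0.6]
    - [0,0,-0.4]
    - [0,0,0]
  angular:
    - [0,0,0]
    - [0,0,0]
    - [0,0,0]
    - [0,0,0]
    - [0,0,0]
    - [0,0,0]
    - [0,0,0]
    - [0,0,0]
    - [0,0,0]
    - [0,0,0]
  claw: [0.5,0.5,0.5,0.5,0.5,0.5,0.5,0.5,0.5,0.5]

```text
clock: 24.65
position: [0.4055, 0.3154, 0.236]
ee_rot: [3.026, -0.354, 0.577]
force: [-0.3, 0.2, -0.1]
width: 0.503
gripper_force: 0.0
```

Emit:
arm_command:
  dp:
    - [0,0,0]
    - [0,0,0]
    - [0,0,0]
    - [0,0,0]
    - [0,0,0]
  angular:
    - [0,0,0]
    - [0,0,0]
    - [0,0,0]
    - [0,0,0]
    - [0,0,0]
  claw: [0.5,0.5,0.5,0.5,0.5]

```text
clock: 25.15
position: [0.4056, 0.3143, 0.2349]
ee_rot: [3.023, -0.355, 0.577]
force: [0.0, -1.0, -1.6]
width: 0.5
gripper_force: 0.0
```

```bash
python3 - <<'E'
from h import *
im=arm.get_image("scene")
cv2.imwrite("pics/h.png",cv2.resize(im["frame"][60:300,80:460,::-1],(760,480),interpolation=cv2.INTER_CUBIC))
E
```

```text
(no output)
```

View pics/h.png

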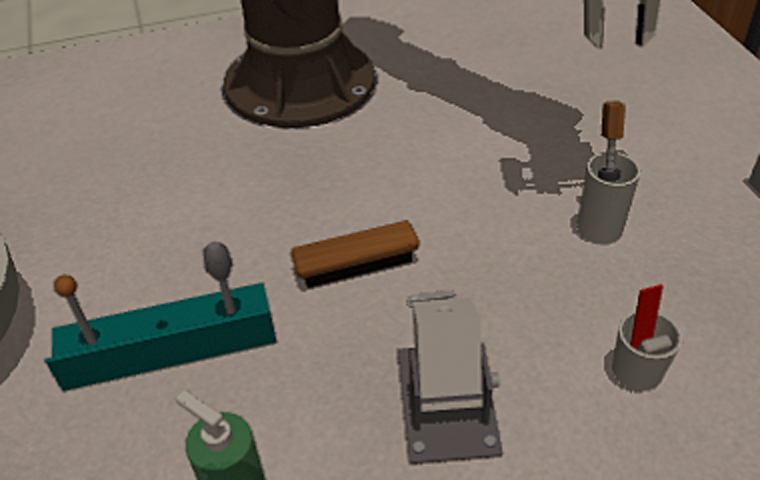

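The gauge stands handle up in the upright tumbler at (612,140), the gripper is clear of it, and everything else is in place.

```bash
python3 -c "
from cell import arm
print(arm.sign_off())"
```

```text
the job is handed in; nothing more can be done
None
```

I measured the soap at about 76 mm below the mouth, held the gauge there at about 17 N for 1.6 s, then left it leaning handle-up in the upright tumbler with the collar still high on the rod, nothing else visibly moved, and handed the job in at about 25 s.

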